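# Set the lane of a tablet counter to the gauge mark

### The arm

A 6-joint arm with a two-finger parallel gripper is mounted at the origin on the work surface. World frame = base frame: x ahead of the robot, y to its left, z up, the work surface at z = 0. Lengths are in m, angles in rad, forces in N, time in s.
With the tool pointing down it reaches from about 0.35 to 0.8 m from the base axis. Payload 7.3 kg.
Tool frame: the origin (TCP) lies between the finger pads; the fingertips stand 14 mm ahead of it and the grasp point (between the pads) lies 5 mm behind it; z points along the fingers, y is the line along which they close (so a half turn about z gives the same grasp; the last joint's range is limited). The gripper opens to 85 mm and grips with 20 to 120 N. Pads are 22 mm wide; open, the fingers measure 114 mm over their backs; the gripper's body (76 mm by 85 mm) begins 54 mm behind the grasp point. The pads swing forward as they close: fully open they stand 13 mm farther back than shut.
Start: joints at [1.196, 0.342, 1.524, -0, 1.275, -0.146], TCP at [0.119, 0.511, 0.245] pointing down, gripper open.
Joint ranges: [-2.53, 2.53], [-0.77, 2.02], [0.04, 2.7], [-1, 4.14], [0.28, 2.66], [-3.11, 3.11]. Speed limits (rad/s): [2.57, 2.57, 3.14, 3.14, 3.14, 3.14].

### API

Orientations are given as a rotation vector (axis times angle).
In Python, from workcell import arm gives the robot as it stands. The module is installed in compiled form; this text tells all that it offers.
- The arm moves only by the tool apply_moves, never from a script. Its argument "moves" is text: rows parted by semicolons, each of 7 numbers parted by spaces: the shift along the tool's x, y, z scaled (see below), then the turn, a rotation vector about the tool's x, y, z scaled (see below), then the opening, from 0 (shut) to 1 (fully open). In form: tx ty tz ax ay az hand; .... A call has exactly 10 rows; each row shifts and turns the commanded pose from where the row before left it, along the tool's axes as they then stand; what a row does not reach is not made up. The controller multiplies each number of a shift by 4 cm and each number of a turn by 0.12 rad. A row lasts 1/10 s, in which the tool goes at most 50 mm and 8.59 degrees, less where a joint would pass 70% of its speed; a pose out of reach is approached as far as the arm can. A call with a number of a shift or a turn outside -1 to 1 is refused whole. A call with a gripper value outside its range is refused whole. The fingers move at their own pace and stop on an object; the grip force is fixed at half the most. Time passes only in rows, so rows that do not move let the fingers close, or fill a call up. It gives the time, the measured TCP pose, the force, the opening and the grip force at its end, in the units of the state.
- arm.sense(): the state, without advancing time (a new reading comes with each control period).
- arm.grab_frame(name): name is "scene" or "top" or "wrist"; returns the picture (420x560x3 uint8, red, green, blue); there is no depth.
- arm.get_calibration(name): a dict with "fx", "fy", "cx", "cy" (pixels), "camera_from_world" (4x4, takes a point from world to camera coordinates). Camera axes: x right, y down, z forward; pixel columns grow to the right and rows downward; lengths in m; the calibration is good to about 2 mm. A picture is of the moment at which its call begins: read the wrist's pose just before it. get_calibration takes no time and is no camera call; for the wrist camera it gives the pose at the moment of the call.
- arm.hand_in(): hands the job in; it is judged then, once.
Trained networks look in the newest picture that a camera, given by its name, has taken for a name from the list of things; names that differ only in an ending like _2 or _b are one class to them, and where a whole thing is asked for, a point or a joint stands for the part that bears it (a point fixed in the world has none). Each returns a list of dicts, best first, with "score" (0 to 1); they miss things now and then, are a little off and sometimes report something else, mostly with a low value. They report only what shows in the picture. A call takes as long as a camera call.
- arm.silhouettes(camera, name): "mask" (420x560 bool, what is visible of it) and "box" ([left, top, width, height] in pixels, round what is visible of it).
- arm.landmark_of(camera, name): "point" ([column, row] in pixels: a listed point, or the origin of a listed thing).
The state is a dict: "time_s": time; "q": joint angles; "joint_vel": joint speeds; "joint_efforts": joint torques, N m; "position": TCP position; "orientation": TCP orientation; "ft_force": force on the tool from outside, world axes, zero at the start; "torque": the same for the moment, N m; "opening": finger opening in m; "grasp_force": force on a finger pad.
Only numpy, scipy, OpenCV 4.12 (cv2) and the standard library are available. Lean on these libraries where they do the work, as an engineer would, in place of code of your own. Each camera call takes 0.05 s, during which the arm holds its last target. There are 200 camera calls.

### The job

The tablet counter is being set up for a new tablet. With a fingertip, roll the knurled adjuster wheel on its console until the gap between the lane guide and the fixed fence has closed to the gauge mark: the guide's lane face (the one towards the fence) in line with the rider's blade. Move the guide only by the wheel, do not shift the rider, leave the things around the counter where they stand, and take your hand away when done.

Things in the scene. Friction and masses are not known exactly. Their poses are not given: they have to be found in the camera images.
- counter: bench-top tablet counter, fixed: white chassis 200 x 300 mm, deck 75 mm high. Origin: centre of its underside. +y: along the lane to the clear hopper (from y 52 mm on, 193 mm high); -y end: discharge spout. +x: across the lane, away from the operator's side. Grey adjuster console on the operator's side: x -94 to 4, y -85 to -5 mm, top 107 mm high, a 39 x 19 mm slot for the wheel
- wheel: knurled steel wheel, 44 mm diameter, 14 mm wide, level axle along the counter's y; origin at its centre. Its top 9 mm stands out of the console. Rolling its crown to the counter's +x drives the guide to +x (closes the gap), 7 mm per radian (1 mm for 3.1 mm of rim); back opens it. Stiff (about 1.5 N at the rim), stays where left, does not give when pressed down
- wheel_top (a point): the crown of the wheel: highest point of its rim, mid-width, 116 mm above the bench; does not turn with the wheel
- guide: lane guide: white plastic bar 170 mm long along the counter's y, 10 mm thick, top 10 mm above the lane floor (75 mm), moved by a rack from the console. Origin: on its lane face (towards the fence, +x), top of its discharge end (counter y -118 mm). Slides along counter x only, 36 mm in all; gap to the fence 28 to 38 mm at the start
- mark (a point): the gauge mark: top of the end of the 2 mm wide blade (on its mid line, 89 mm above the bench) of the dark rider, 12 x 16 mm with a small thumb screw, on the scale bar at the lane's discharge end. 10 to 18 mm from the fence. Axes as the counter's. The setting is right when the guide's origin and this point have the same counter x
- fence_face (a point): point on the lane face of the fixed fence (white plastic, 8 mm high, 6 mm thick, far side of the lane, counter x 75 mm), top edge, opposite the guide's origin
- vial: open amber vial, 34 mm diameter, 50 mm high, standing below the discharge spout; origin centre of its base; bystander
- bottle: white stock jar, 60 mm diameter, 105 mm high; origin centre of its base; bystander
- carton: medicine carton lying flat, 45 x 85 x 36 mm; origin centre of its underside; bystander
- canister: blue tablet canister with white lid, 78 x 93 x 94 mm; origin centre of its underside; bystander

How it is judged:
On the way:
1. a fingertip bears on the adjuster wheel and the guide has moved (contact force between the fingers and wheel above 0.5 N and distance of guide from where it was at the start of the episode above 0.002 m), for 0.05 s.
At the end, for the whole second after the job is handed in: the guide's lane face is within 2.5 mm of the middle of the gauge mark, measured across the lane, the wheel is at rest, the rider has not shifted (1.5 mm) and every bystander is within 15 mm of where it stood (x of guide in the frame of mark between -0.0025 and 0.0025 m and angular speed of wheel below 0.05 rad/s and distance of mark from where it was at the start of the episode below 0.0015 m and distance of each of bottle, carton, canister, vial from where it was at the start of the episode below 0.015 m); the robot touches nothing.
It fails at once if the robot pushes the guide directly instead of working it by the wheel (contact force between any of the fingers, the arm and guide above 1 N).
It fails at once if the gauge mark is shifted (distance of mark from where it was at the start of the episode above 0.0015 m).
It fails at once if a bystander is lifted, knocked over or moved more than 15 mm (distance of any of bottle, carton, canister, vial from where it was at the start of the episode above 0.015 m).
It also fails if it takes over 61 s, if anything falls off the work surface, if the arm or the gripper's body presses on something with over 40 N, if the wrist force passes 120 N, or if a joint passes its speed limit or range.

## Working session

There is one attempt and no reset: what is moved stays moved. The work goes in short steps, Python scripts to look and compute and a tool call to move; the robot and the scene stay as the last step left them, time stands still between calls to the robot, and variables do not carry over. Pictures are saved under pics/ and viewed, at most 10 in all, crops included, and the job is handed in when it is done.

Besides the shell and the picture viewer there is one more tool, called after "Call:" as a command line: name --argument value ..., lists and objects as JSON in quotes. apply_moves: Moves the arm, as the interface text tells. Shifts and turns lie within -1 to 1; 1 stands for 4 cm of shift or 0.12 rad of turn. Its arguments: {"type":"object","properties":{"moves":{"type":"string"}},"required":["moves"]}

```bash
mkdir -p pics
cat > h.py <<'E'
from workcell import arm
import numpy as np, cv2
def ray(cam,px):
    c=arm.get_calibration(cam);T=np.linalg.inv(c["camera_from_world"])
    d=T[:3,:3]@np.array([(px[0]-c["cx"])/c["fx"],(px[1]-c["cy"])/c["fy"],1]);return T[:3,3],d
def at(cam,px,z):
    o,d=ray(cam,px);return o+d*(z-o[2])/d[2]
def snap(cam,f):
    im=arm.grab_frame(cam);cv2.imwrite("pics/"+f,im[...,::-1]);return im
Z=dict(wheel_top=.116,guide=.085,mark=.089,fence_face=.083,counter=0,vial=0,bottle=0,carton=0,canister=0)
def lm(cam,names):
    for n in names:
        r=arm.landmark_of(cam,n)
        for e in r[:1]: print(cam,n,round(e["score"],2),np.round(e["point"],1),np.round(at(cam,e["point"],Z[n]),4))
E
python3 - <<'E'
from h import *
np.set_printoptions(suppress=True)
s=arm.sense();print(s["position"],s["orientation"])
for c in("scene","top"):
    snap(c,c+"0.png"); lm(c,Z)
E
```

```text
[0.11890606 0.510968   0.24463015] [-0.35857098 -3.12066898  0.00235261]
scene wheel_top 0.58 [299.2 218.6] [0.5815 0.0278 0.116 ]
scene guide 0.63 [269.7 274.3] [ 0.6696 -0.0533  0.085 ]
scene mark 0.51 [298.1 225.8] [0.5809 0.0263 0.089 ]
scene fence_face 0.93 [272.5 287.5] [ 0.6967 -0.0544  0.083 ]
scene vial 0.57 [230.7 306. ] [ 0.6773 -0.1378  0.    ]
scene bottle 0.58 [258.4 209. ] [ 0.4636 -0.0321  0.    ]
scene carton 0.79 [329.5 198.7] [0.4763 0.1297 0.    ]
scene canister 0.77 [194.7 281.8] [ 0.6064 -0.1993  0.    ]
top wheel_top 0.75 [246.2 197.8] [0.5898 0.0241 0.116 ]
top guide 0.71 [288.6 156.4] [ 0.673 -0.052  0.085]
top mark 0.44 [291.5 147.9] [ 0.6881 -0.0574  0.089 ]
top fence_face 0.58 [285.7 144. ] [ 0.6973 -0.0469  0.083 ]
top counter 0.67 [229.6 187.9] [0.6314 0.0633 0.    ]
top bottle 0.91 [279.7 270.7] [ 0.4668 -0.0358  0.    ]
top carton 0.89 [187.9 265.3] [0.4781 0.1426 0.    ]
top canister 0.83 [364.1 197.8] [ 0.6106 -0.2054  0.    ]
```

```bash
python3 -c "
import cv2,numpy as np
a=cv2.imread('pics/top0.png')[90:310,130:430];b=cv2.imread('pics/scene0.png')[120:340,130:430]
cv2.imwrite('pics/c0.png',np.vstack([cv2.resize(x,None,fx=1.36,fy=1.36,interpolation=2) for x in(a,b)]))"
```

```text
(no output)
```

View pics/c0.png

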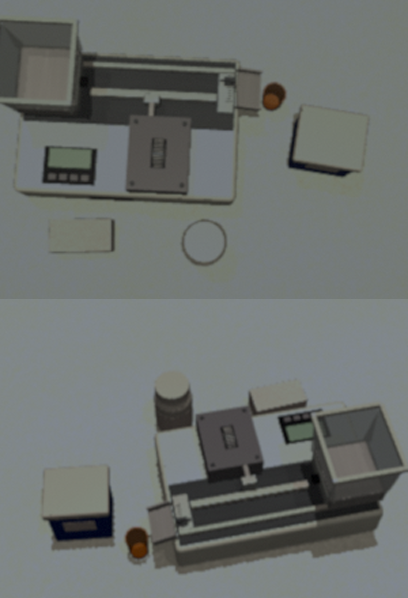

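The top view (upper half) shows the counter roughly aligned with the world axes. The console wheel is at about (246,197), the guide runs along row ~160 and the rider is near (297,150). The lower half shows the same scene from the far side. The fingers can come down on the wheel from above.

```bash
cat >> h.py <<'E'
from scipy.spatial.transform import Rotation as Ro
np.set_printoptions(suppress=True,precision=4)
def delta(p):
    s=arm.sense();return Ro.from_rotvec(s["orientation"]).inv().apply(np.array(p)-s["position"])/.04
E
python3 - <<'E'
from h import *
o=lambda x,y:(130+x/1.36,90+y/1.36)
a,b=at("top",o(85,64),.083),at("top",o(237,67),.083);print(a,b,"yaw",np.arctan2(-(a-b)[0],(a-b)[1]))
a,b=at("top",o(18,190),.075),at("top",o(234,200),.075);print(a,b,"yaw",np.arctan2(-(a-b)[0],(a-b)[1]))
R=Ro.from_rotvec(arm.sense()["orientation"]).as_matrix();print(R)
print(delta([.56,.02,.26]))
E
```

```text
[0.7107 0.1259 0.083 ] [ 0.7064 -0.0816  0.083 ] yaw -0.020756241203642622
[0.5391 0.2123 0.075 ] [ 0.5245 -0.0756  0.075 ] yaw -0.050425673144104455
[[-0.9739  0.2268  0.0001]
 [ 0.2268  0.9739  0.0001]
 [-0.      0.0001 -1.    ]]
[-13.5219  -9.4627  -0.367 ]
```

Call:
apply_moves --moves "-0.9 -0.6 -0.1 0 0 0 0;-0.9 -0.63 -0.1 0 0 0 0;-0.9 -0.63 -0.1 0 0 0 0;-0.9 -0.63 -0.1 0 0 0 0;-0.9 -0.63 0 0 0 0 0;-0.9 -0.63 0 0 0 0 0;-0.9 -0.63 0 0 0 0 0;-0.9 -0.63 0 0 0 0 0;-0.9 -0.63 0 0 0 0 0;-0.9 -0.63 0 0 0 0 0"

```text
time_s: 2.0
position: [0.4138, 0.1839, 0.2616]
orientation: [0.359, 3.12, 0.001]
ft_force: [0.6, -0.4, -0.4]
opening: 0.0
grasp_force: 0.0
```

Call:
apply_moves --moves "-0.9 -0.63 0 0 0 0 0;-0.9 -0.63 0 0 0 0 0;-0.9 -0.63 0 0 0 0 0;-0.9 -0.63 0 0 0 0 0;-0.9 -0.63 0 0 0 0 0;0 0 0 0 0 -0.8 0;0 0 0 0 0 -0.8 0;0 0 0 0 0 0 0;0 0 0 0 0 0 0;0 0 0 0 0 0 0"

```text
time_s: 3.0
position: [0.5594, 0.0222, 0.2614]
orientation: [0.06, 3.141, 0.0]
ft_force: [0.3, 0.4, 0.3]
opening: 0.0003
grasp_force: 0.0
```

Run:
```python
from h import *
s=arm.sense();print(s["position"],s["ft_force"],s["opening"]);print(Ro.from_rotvec(s["orientation"]).as_matrix())
snap("wrist","w1.png");lm("wrist",["wheel_top","guide","mark","fence_face"])
snap("top","t1.png");lm("top",["wheel_top","guide","mark","fence_face"])
```

```text
[0.5594 0.0222 0.2614] [0.2753 0.4057 0.263 ] 0.0002768412428049315
[[-0.9993  0.0381  0.0002]
 [ 0.0381  0.9993  0.0001]
 [-0.0002  0.0001 -1.    ]]
wrist wheel_top 0.65 [280.3 223. ] [0.5841 0.0232 0.116 ]
wrist guide 0.9 [217.6 282.5] [ 0.6613 -0.0477  0.085 ]
wrist fence_face 0.57 [213.  309.2] [ 0.6959 -0.0565  0.083 ]
```

View pics/w1.png

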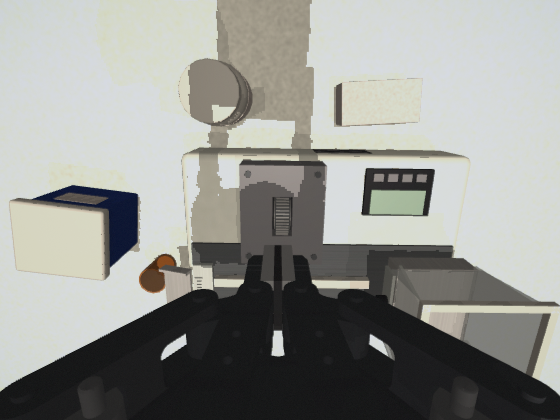

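```bash
python3 - <<'E'
from h import *
for c in("wrist","scene","top"):
    k=arm.get_calibration(c);o,d=ray(c,(280,210));print(c,k["fx"],o,d)
for n,m in(("x",[.7,-.055,.085]),):
    pass
E
python3 -c "
import cv2
a=cv2.imread('pics/w1.png')[200:340,130:330];cv2.imwrite('pics/w1c.png',cv2.resize(a,None,fx=4,fy=4,interpolation=2))"
```

```text
wrist 313.5025206224332 [0.4871 0.0241 0.3895] [ 0.295  -0.0032 -0.9556]
scene 535.0472476575266 [ 1.1184 -0.1374  0.9963] [-0.5364  0.1269 -0.8348]
top 497.3405036874157 [ 0.4311 -0.0207  0.9751] [ 0.1573 -0.0165 -0.9874]
```

View pics/w1c.png

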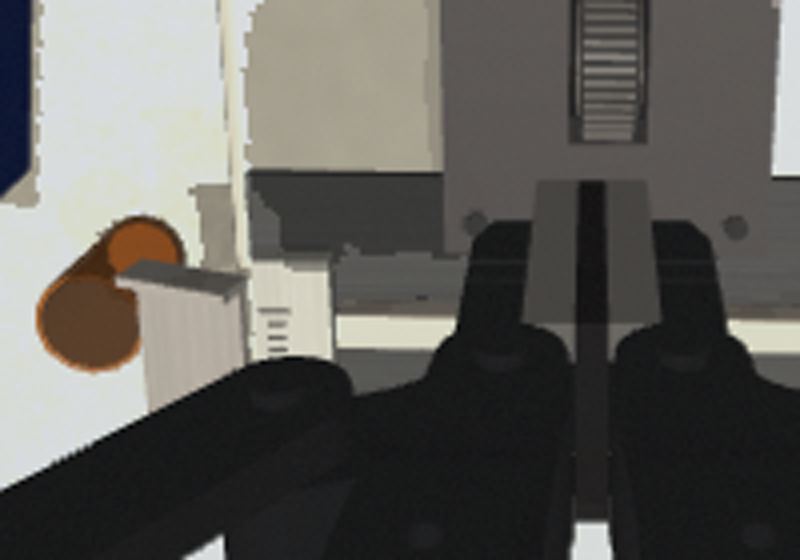

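The wrist view shows the wheel at about (282,216). The rider is hidden by the gripper linkage, so I'm moving the hand past the lane to put the wrist camera over the guide end and the rider.

Call:
apply_moves --moves "-0.9 -0.4 0 0 0 0 0;-0.9 -0.4 0.2 0 0 0 0;-0.9 -0.4 0.4 0 0 0 0;-0.9 -0.4 0.5 0 0 0 0;-0.7 -0.3 0.5 0 0 0 0;0 0 0.5 0 0 0 0;0 0 0 0 0 0 0;0 0 0 0 0 0 0;0 0 0 0 0 0 0;0 0 0 0 0 0 0"

```text
time_s: 4.5
position: [0.729, -0.0601, 0.1797]
orientation: [0.057, 3.138, -0.001]
ft_force: [0.1, -0.8, 0.3]
opening: 0.0
grasp_force: 0.0
```

Run:
```python
from h import *
s=arm.sense();print(s["position"])
im=snap("wrist","w2.png");lm("wrist",["guide","mark","fence_face","wheel_top"])
r,c=np.clip(np.array([0,0]),0,0)
```

```text
[ 0.729  -0.0601  0.1797]
wrist guide 0.56 [287.3 123.4] [ 0.6633 -0.0516  0.085 ]
wrist mark 0.64 [276.2 154.3] [ 0.6834 -0.06    0.089 ]
wrist fence_face 0.55 [287.1 170.6] [ 0.6959 -0.0527  0.083 ]
```

View pics/w2.png

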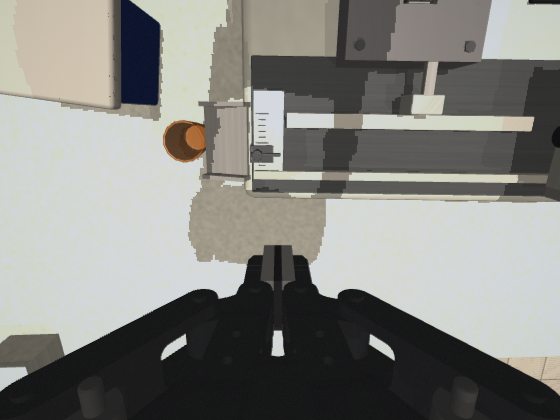

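Run:
```python
import cv2
a=cv2.imread('pics/w2.png')[80:205,235:385];cv2.imwrite('pics/w2c.png',cv2.resize(a,None,fx=4.8,fy=4.8,interpolation=0))
for c in (300,320,340): print(c,cv2.cvtColor(a,6)[:,c-235][20:115].tolist())
print('blade')
for c in (275,278,281): print(c,cv2.cvtColor(a,6)[60:90,c-235].tolist())
```

```text
300 [95, 96, 94, 95, 96, 98, 95, 92, 94, 94, 89, 91, 102, 166, 215, 216, 216, 215, 216, 216, 215, 216, 215, 215, 215, 215, 215, 207, 73, 89, 88, 89, 88, 90, 89, 88, 87, 87, 87, 87, 85, 86, 86, 88, 87, 88, 87, 89, 89, 87, 89, 88, 86, 85, 87, 85, 83, 84, 84, 85, 86, 86, 85, 85, 87, 86, 86, 87, 84, 84, 91, 130, 211, 211, 215, 214, 215, 215, 215, 207, 90, 90, 92, 91, 91, 91, 92, 92, 92, 91, 90, 92, 113, 215, 212]
320 [94, 94, 95, 95, 95, 95, 94, 92, 92, 92, 89, 89, 92, 128, 215, 215, 216, 216, 216, 216, 215, 215, 215, 215, 215, 215, 215, 207, 85, 95, 92, 92, 93, 94, 96, 94, 94, 92, 92, 93, 91, 91, 91, 94, 94, 94, 91, 94, 94, 93, 91, 91, 92, 91, 92, 90, 89, 88, 88, 90, 91, 92, 91, 92, 92, 94, 92, 85, 84, 83, 73, 109, 215, 215, 215, 215, 215, 215, 215, 206, 94, 57, 60, 59, 57, 58, 58, 59, 57, 56, 56, 58, 68, 122, 147]
340 [57, 59, 59, 59, 57, 59, 58, 58, 57, 59, 59, 52, 53, 70, 144, 144, 144, 144, 143, 143, 144, 144, 144, 144, 143, 143, 143, 140, 101, 59, 59, 57, 58, 59, 60, 60, 59, 58, 59, 58, 58, 56, 58, 57, 60, 58, 57, 58, 60, 57, 59, 59, 60, 58, 58, 58, 57, 57, 57, 58, 59, 59, 58, 57, 58, 59, 60, 52, 52, 54, 67, 84, 116, 142, 142, 142, 142, 141, 142, 138, 96, 56, 58, 57, 56, 57, 58, 58, 58, 58, 56, 58, 65, 104, 145]
blade
275 [216, 216, 216, 216, 216, 216, 216, 216, 216, 215, 215, 215, 206, 66, 96, 95, 120, 215, 215, 215, 215, 215, 215, 215, 215, 215, 215, 215, 215, 208]
278 [215, 215, 215, 215, 215, 215, 215, 215, 215, 215, 215, 215, 205, 65, 96, 96, 120, 215, 215, 215, 215, 215, 215, 215, 215, 214, 214, 214, 214, 208]
281 [216, 216, 216, 216, 216, 215, 216, 216, 216, 216, 216, 216, 216, 216, 216, 216, 216, 216, 216, 215, 215, 215, 215, 213, 213, 213, 213, 213, 212, 213]
```

View pics/w2c.png

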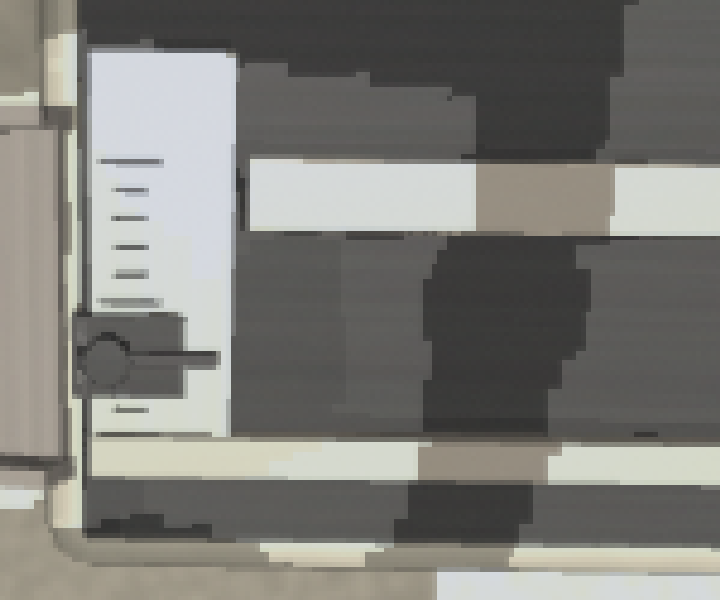

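The guide's lane face is at row ~127.6 (bar end at column 287), the blade's mid line at row ~154.6 (end at column 280) and the fence face at row ~171.5.

```bash
cat >> h.py <<'E'
def gap(im):
    "counter yaw, world guide point, mark, counter-x distance still to go"
    g=cv2.cvtColor(im,cv2.COLOR_RGB2GRAY).astype(float)
    return g
E
python3 - <<'E'
from h import *
im=cv2.imread('pics/w2.png',0).astype(float)
def edge(c,lo,hi):
    d=np.diff(im[lo:hi,c]);i=d.argmin();w=-d[max(0,i-1):i+2];return lo+.5+i+(w@np.arange(-1,len(w)-1))/w.sum()
P=np.array([at("wrist",(c,edge(c,122,136)),.085) for c in range(292,400,4)])
Q=np.array([at("wrist",(c,edge(c,175,186)),.083) for c in range(292,500,4)])
for A in(P,Q):
    k=np.polyfit(A[:,1],A[:,0],1);print("slope",k,np.std(A[:,0]-np.polyval(k,A[:,1])))
k=np.polyfit(P[:,1],P[:,0],1)
m=at("wrist",(279.5,154.6),.089)
G=at("wrist",(287,127.6),.085);yaw=-np.arctan(k[0])
print(G,m,at("wrist",(287,171.5),.083),"togo",(m[0]-np.polyval(k,m[1]))*np.cos(yaw))
print("to wheel",delta([.585,.025,.18]))
E
```

```text
slope [0.051  0.6681] 0.00011518687049270834
slope [0.0522 0.7048] 5.100877525036894e-05
[ 0.6657 -0.052   0.085 ] [ 0.6834 -0.0578  0.089 ] [ 0.6964 -0.0528  0.083 ] togo 0.01823469550264038
to wheel [ 3.6665  1.9986 -0.0537]
```

Call:
apply_moves --moves "0.8 0.4 0 0 0 0 0;0.8 0.4 0 0 0 0 0;0.8 0.4 0 0 0 0 0;0.8 0.4 0 0 0 0 0;0.77 0.43 0 0 0 0 0;0 0 0.4 0 0 0 0;0 0 0.4 0 0 0 0;0 0 0 0 0 0 0;0 0 0 0 0 0 0;0 0 0 0 0 0 0"

```text
time_s: 5.75
position: [0.5736, 0.0264, 0.1462]
orientation: [0.058, 3.14, 0.0]
ft_force: [-0.4, 0.6, 0.1]
opening: 0.0
grasp_force: 0.0
```

Run:
```python
from h import *
s=arm.sense();print(s["position"],s["ft_force"]);print(delta([.573,.026,.130]))
snap("wrist","w3.png");lm("wrist",["wheel_top"])
```

```text
[0.5736 0.0264 0.1462] [-0.3965  0.6135  0.1101]
[ 0.0142 -0.0117  0.4039]
```

View pics/w3.png

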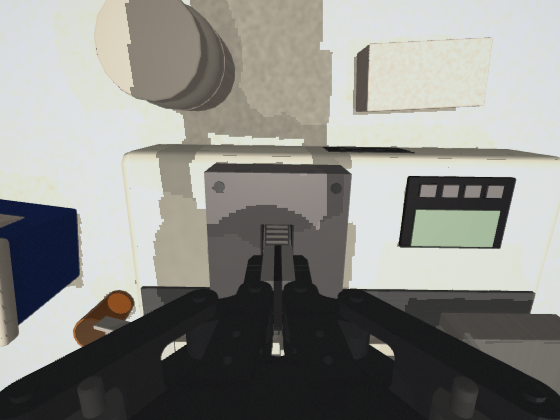

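The fingers are centred over the wheel (column 277). Lowering gently to contact.

Call:
apply_moves --moves "0 0 0.2 0 0 0 0;0 0 0.15 0 0 0 0;0 0 0.03 0 0 0 0;0 0 0.03 0 0 0 0;0 0 0 0 0 0 0;0 0 0 0 0 0 0;0 0 0 0 0 0 0;0 0 0 0 0 0 0;0 0 0 0 0 0 0;0 0 0 0 0 0 0"

```text
time_s: 6.85
position: [0.5733, 0.0265, 0.1298]
orientation: [0.058, 3.14, -0.0]
ft_force: [-2.8, 0.2, 8.2]
opening: 0.0002
grasp_force: 3.9
```

Run:
```python
from h import *
print(arm.sense()["ft_force"])
T=arm.get_calibration("wrist")
# picture w3 pose was 16 mm higher
for r in (222,226):
    o,d=ray("wrist",(277,r)); o=o+[0,0,.0164]; print(o+d*(.107-o[2])/d[2])
```

```text
[-2.817   0.1803  8.1758]
[0.5596 0.0262 0.107 ]
[0.562  0.0261 0.107 ]
```

8 N on the wheel; now a first stroke of 16 mm, then lift.

Call:
apply_moves --moves "-0.05 0 0 0 0 0 0;-0.05 0 0 0 0 0 0;-0.05 0 0 0 0 0 0;-0.05 0 0 0 0 0 0;-0.05 0 0 0 0 0 0;-0.05 0 0 0 0 0 0;-0.05 0 0 0 0 0 0;-0.05 0 0 0 0 0 0;0 0 0 0 0 0 0;0 0 0 0 0 0 0"

```text
time_s: 7.85
position: [0.5897, 0.0257, 0.1299]
orientation: [0.058, 3.139, -0.001]
ft_force: [0.5, -1.1, 7.1]
opening: 0.0001
grasp_force: 3.6
```

Run:
```python
from h import *
snap("scene","s4.png");lm("scene",["guide","mark","fence_face"])
s=arm.silhouettes("scene","guide");print([(x["score"],x["box"]) for x in s[:1]])
a=cv2.imread("pics/scene0.png")[215:315,230:400];b=cv2.imread("pics/s4.png")[215:315,230:400]
cv2.imwrite("pics/c4.png",np.vstack([cv2.resize(x,None,fx=3,fy=3,interpolation=0) for x in(a,b)]))
```

```text
scene guide 0.74 [272.5 275.4] [ 0.6732 -0.0487  0.085 ]
scene mark 0.63 [270.9 284. ] [ 0.6918 -0.0562  0.089 ]
scene fence_face 0.89 [274.  290.5] [ 0.7033 -0.0532  0.083 ]
[(0.88, [271.9, 241.7, 86.9, 33.9])]
```

View pics/c4.png

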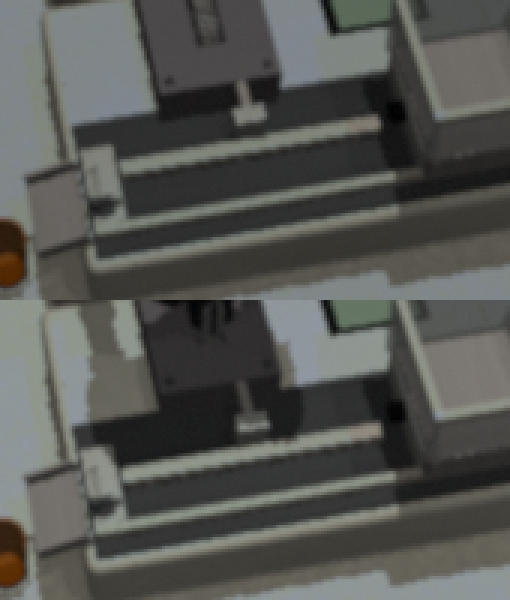

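The guide has moved closer to the fence (upper half before, lower half after, bar shifted ~3 px), so the stroke drives it without slip. I'll lift, go back and stroke again.

Call:
apply_moves --moves "0 0 -0.25 0 0 0 0;0.24 0.01 0 0 0 0 0;0.23 0.01 0 0 0 0 0;0 0 0 0 0 0 0;0 0 0.15 0 0 0 0;0 0 0.1 0 0 0 0;0 0 0 0 0 0 0;0 0 0 0 0 0 0;-0.05 0 0 0 0 0 0;-0.05 0 0 0 0 0 0"

```text
time_s: 9.1
position: [0.5747, 0.0273, 0.1298]
orientation: [0.058, 3.14, -0.0]
ft_force: [-2.6, 0.4, 10.7]
opening: -0.0001
grasp_force: 4.9
```

Call:
apply_moves --moves "-0.05 0 0 0 0 0 0;-0.05 0 0 0 0 0 0;-0.05 0 0 0 0 0 0;-0.05 0 0 0 0 0 0;-0.05 0 0 0 0 0 0;-0.05 0 0 0 0 0 0;-0.05 0 0 0 0 0 0;0 0 0 0 0 0 0;0 0 0 0 0 0 0;0 0 -0.25 0 0 0 0"

```text
time_s: 10.1
position: [0.5877, 0.0268, 0.1379]
orientation: [-0.058, -3.139, -0.0]
ft_force: [-0.0, 0.7, -0.8]
opening: -0.0001
grasp_force: 0.0
```

Call:
apply_moves --moves "0.23 0.01 0 0 0 0 0;0.22 0.01 0 0 0 0 0;0 0 0 0 0 0 0;0 0 0.15 0 0 0 0;0 0 0.1 0 0 0 0;0 0 0 0 0 0 0;0 0 0 0 0 0 0;-0.05 0 0 0 0 0 0;-0.05 0 0 0 0 0 0;-0.05 0 0 0 0 0 0"

```text
time_s: 11.1
position: [0.577, 0.028, 0.1299]
orientation: [0.058, 3.139, -0.0]
ft_force: [-0.8, -0.7, 9.9]
opening: -0.0
grasp_force: 4.6
```

Call:
apply_moves --moves "-0.05 0 0 0 0 0 0;-0.05 0 0 0 0 0 0;-0.05 0 0 0 0 0 0;-0.05 0 0 0 0 0 0;-0.05 0 0 0 0 0 0;0 0 0 0 0 0 0;0 0 0 0 0 0 0;0 0 -0.25 0 0 0 0;0 0 -0.5 0 0 0 0;0 0 -0.5 0 0 0 0"

```text
time_s: 12.1
position: [0.5859, 0.0277, 0.179]
orientation: [-0.058, -3.139, -0.0]
ft_force: [-0.3, -0.4, 0.6]
opening: 0.0001
grasp_force: 0.0
```

Run:
```python
from h import *
print(arm.sense()["position"],delta([.729,-.0601,.18]))
```

```text
[0.5859 0.0277 0.179 ] [-3.6569 -2.0628 -0.0329]
```

Call:
apply_moves --moves "-0.8 -0.42 0 0 0 0 0;-0.8 -0.42 0 0 0 0 0;-0.8 -0.42 0 0 0 0 0;-0.8 -0.42 0 0 0 0 0;-0.46 -0.38 0 0 0 0 0;0 0 0 0 0 0 0;0 0 0 0 0 0 0;0 0 0 0 0 0 0;0 0 0 0 0 0 0;0 0 0 0 0 0 0"

```text
time_s: 13.1
position: [0.7291, -0.0593, 0.1795]
orientation: [0.056, 3.141, 0.0]
ft_force: [-0.6, 0.0, -0.4]
opening: -0.0002
grasp_force: 0.0
```

```bash
cat > meas.py <<'E'
from h import *
import sys
rgb=snap("wrist",sys.argv[1]);im=cv2.cvtColor(rgb,cv2.COLOR_RGB2GRAY).astype(float)
def last_down(c,lo,hi): # bright->dark edge, subpixel
    d=np.diff(im[lo:hi,c]);i=d.argmin();w=-d[max(0,i-1):i+2];return lo+.5+i+(w@np.arange(-1,len(w)-1))/w.sum()
E=[(c,last_down(c,int(sys.argv[2]),int(sys.argv[3]))) for c in range(292,400,4)]
P=np.array([at("wrist",e,.085) for e in E]);k=np.polyfit(P[:,1],P[:,0],1)
r=P[:,0]-np.polyval(k,P[:,1]);ok=abs(r)<.0006;k=np.polyfit(P[ok,1],P[ok,0],1)
col=im[145:165,273:279].mean(1);w=np.clip(190-col,0,None);row=145+w@np.arange(20)/w.sum()
m=at("wrist",(279,row),.089)
print("edges",np.round([e[1] for e in E[::5]],1),"blade row",row,"slope",k[0],ok.sum(),"togo",(m[0]-np.polyval(k,m[1])))
print(delta([.575,.028,.14])); print(col.round())
E
python3 meas.py w5.png 138 156
python3 -c "
import cv2
a=cv2.imread('pics/w5.png')[80:205,235:385];cv2.imwrite('pics/w5c.png',cv2.resize(a,None,fx=4.8,fy=4.8,interpolation=0))"
```

```text
edges [152.4 152.4 152.9 153.4 153.3 153.7] blade row 154.501217730151 slope 0.0505227097030452 27 togo 0.0010848575135995464
[3.9318 2.0447 0.985 ]
[216. 216. 216. 216. 216. 216. 215. 209. 120.  84.  97. 116. 195. 215.
 215. 215. 216. 215. 215. 215.]
```

View pics/w5c.png

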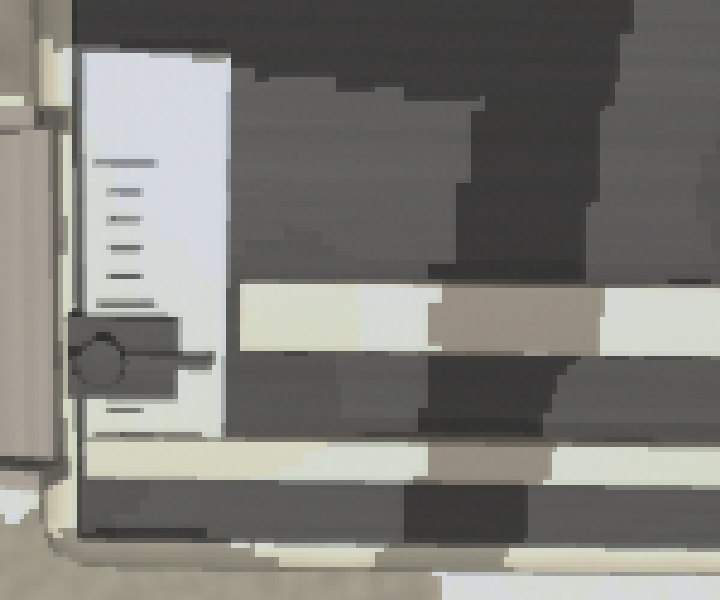

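The guide face is at row ~152.5 and the blade mid line at 154.5, so about 1.1 mm remains. One short 3 mm stroke centred on the crown should close it.

Call:
apply_moves --moves "0.8 0.41 0 0 0 0 0;0.8 0.41 0 0 0 0 0;0.8 0.41 0 0 0 0 0;0.8 0.41 0 0 0 0 0;0.64 0.4 0 0 0 0 0;0 0 0.5 0 0 0 0;0 0 0.45 0 0 0 0;0 0 0 0 0 0 0;0 0 0 0 0 0 0;0 0 0 0 0 0 0"

```text
time_s: 14.15
position: [0.5796, 0.0271, 0.142]
orientation: [0.058, 3.139, -0.0]
ft_force: [0.2, -0.5, 0.3]
opening: 0.0001
grasp_force: 0.0
```

Call:
apply_moves --moves "0 0 0.15 0 0 0 0;0 0 0.15 0 0 0 0;0 0 0.01 0 0 0 0;0 0 0 0 0 0 0;-0.02 0 0 0 0 0 0;-0.03 0 0 0 0 0 0;-0.03 0 0 0 0 0 0;0 0 0 0 0 0 0;0 0 0 0 0 0 0;0 0 0 0 0 0 0"

```text
time_s: 15.15
position: [0.5831, 0.0269, 0.1299]
orientation: [0.058, 3.138, -0.0]
ft_force: [-1.3, -0.3, 8.8]
opening: 0.0003
grasp_force: 4.5
```

Call:
apply_moves --moves "0 0 -0.25 0 0 0 0;0 0 -0.5 0 0 0 0;0 0 -0.5 0 0 0 0;-0.8 -0.42 0 0 0 0 0;-0.8 -0.42 0 0 0 0 0;-0.8 -0.42 0 0 0 0 0;-0.8 -0.42 0 0 0 0 0;-0.55 -0.38 0 0 0 0 0;0 0 0 0 0 0 0;0 0 0 0 0 0 0"

```text
time_s: 16.15
position: [0.7286, -0.0609, 0.1775]
orientation: [-0.059, -3.139, -0.001]
ft_force: [-0.6, 0.5, -0.2]
opening: -0.0001
grasp_force: 0.0
```

```bash
python3 meas.py w6.png 140 158
```

```text
edges [155.4 155.5 155.7 156.1 156.4 156.4] blade row 155.875 slope 0.0507427248946617 27 togo 6.118527884191316e-05
[3.9103 2.065  0.9579]
[216. 214. 190. 190. 190. 190. 190. 190. 186. 145.  72.  96. 104. 154.
 189. 189. 189. 189. 192. 206.]
```

The face is now within 0.1 mm of the mark and the hand is clear, so I'm handing in.

```bash
python3 -c "
from workcell import arm
print(arm.hand_in())"
```

```text
the job is handed in; nothing more can be done
None
```

I rolled the wheel until the guide's lane face measured about 0.1 mm from the gauge mark in the last wrist picture, took the hand clear and handed the job in; no verdict was returned.

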